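# Point out the positive rapid test and store the result

### The job

Point at the result window of the blue-ended test, the one with two lines: hold the fingertips about two centimetres above it for two seconds, touching none of the tests and pointing at none of the others. Then press the green key on the logger fully down to store the result and let it come up again. Leave the red key, the bottles, the carton and the sharps container alone; nothing is to be picked up or shifted.

Things in the scene. Friction and masses are not known exactly. Their poses are not given: they have to be found in the camera images.
- window_blue (a point): Centre of the result window of the blue-ended test, on its upper face, about 12 mm above the table: a grey-framed white strip 26 x 14 mm in the middle of the slab, showing two dark red lines. x runs along the slab, z up. The blue end is on the -x side; a round sample well is 26 mm away on the +x side.
- window_orange (a point): Centre of the result window of the orange-ended test, on its upper face, about 12 mm above the table: a grey-framed white strip 26 x 14 mm in the middle of the slab, showing one dark red line. x runs along the slab, z up. The orange end is on the -x side; a round sample well is 26 mm away on the +x side.
- window_yellow (a point): Centre of the result window of the yellow-ended test, on its upper face, about 12 mm above the table: a grey-framed white strip 26 x 14 mm in the middle of the slab, showing one dark red line. x runs along the slab, z up. The yellow end is on the -x side; a round sample well is 26 mm away on the +x side.
- window_black (a point): Centre of the result window of the black-ended test, on its upper face, about 12 mm above the table: a grey-framed white strip 26 x 14 mm in the middle of the slab, showing one dark red line. x runs along the slab, z up. The black end is on the -x side; a round sample well is 26 mm away on the +x side.
- store_top (a point): Centre of the top of the green round push key (store), 32 mm across, facing up on the logger: a white box 100 x 150 x 40 mm fixed to the table with a dark blank display strip. The two keys are 72 mm apart, green to the left seen from the robot. The key stands 62 mm above the table when up.
- store (a joint): Travel of the green key, in m: 0 up, 0.006 fully down (spring, about 5 N fully down; it comes up by itself).
- erase_top (a point): Centre of the top of the red round push key (erase), 32 mm across, facing up on the logger: a white box 100 x 150 x 40 mm fixed to the table with a dark blank display strip. The two keys are 72 mm apart, green to the left seen from the robot. The key stands 62 mm above the table when up.
- erase (a joint): Travel of the red key, in m: 0 up, 0.006 fully down (spring, about 5 N fully down; it comes up by itself).
- tray: Grey reading tray fixed to the table, 130 x 250 mm, floor 6 mm thick, rim 12 mm high; origin at the centre of its underside, y along its long side.
- bottle_a: Loose white dropper bottle with a red cap, upright, 26 mm across, 62 mm tall, beyond the tray; origin at the centre of its underside. Leave alone.
- bottle_b: Loose white dropper bottle with a black cap, upright, 26 mm across, 62 mm tall, beyond the logger; origin at the centre of its underside. Leave alone.
- carton: Loose white and green carton, 90 x 110 x 100 mm high with a raised flap to 155 mm, at the left of the tray; origin at the centre of its underside. Leave alone.
- sharps: Fixed yellow sharps container, 115 x 155 x 125 mm high with a carrying handle to 162 mm, at the right of the logger; origin at the centre of its underside.
- test_blue: Loose rapid-test cassette: flat white plastic slab 76 x 28 x 6 mm, 15 g, its last 20 mm on the -x side blue; origin at the centre of its underside, 6.5 mm below its window. The four tests lie side by side on the tray, about 55 mm (at least 40) between window centres, in any order. Not to be touched.
- test_orange: Loose rapid-test cassette: flat white plastic slab 76 x 28 x 6 mm, 15 g, its last 20 mm on the -x side orange; origin at the centre of its underside, 6.5 mm below its window. The four tests lie side by side on the tray, about 55 mm (at least 40) between window centres, in any order. Not to be touched.
- test_yellow: Loose rapid-test cassette: flat white plastic slab 76 x 28 x 6 mm, 15 g, its last 20 mm on the -x side yellow; origin at the centre of its underside, 6.5 mm below its window. The four tests lie side by side on the tray, about 55 mm (at least 40) between window centres, in any order. Not to be touched.
- test_black: Loose rapid-test cassette: flat white plastic slab 76 x 28 x 6 mm, 15 g, its last 20 mm on the -x side black; origin at the centre of its underside, 6.5 mm below its window. The four tests lie side by side on the tray, about 55 mm (at least 40) between window centres, in any order. Not to be touched.
There are look-alikes about, which are no part of the job. What is meant by the part that bears store_top is not purple, and is the larger of those in its own colour.

How it is judged (in metres and radians):
On the way, in this order (a step that is already met when the one before it is completed fails the run):
1. the fingertips dwell just above the blue-ended test's window (horizontal distance between the grasp point and window_blue below 0.02 m and z of the grasp point in the frame of window_blue between 0.015 and 0.064 m), for 1.7 s.
2. the green key is pressed down (value of joint store above 0.0045 m), for 0.04 s.
At the end, for the whole second after the job is handed in: Both keys are up (under 1.5 mm of travel), every test lies within 6 mm of where it was, and the bottles and the carton stand upright and at rest within 15 mm of where they were (value of joint each of store, erase below 0.0015 m and distance of each of window_blue, window_orange, window_yellow, window_black from where it was at the start of the episode below 0.006 m and distance of each of bottle_a, bottle_b, carton from where it was at the start of the episode below 0.015 m and angle between each of bottle_a, bottle_b, carton's own z axis and vertical below 0.2 rad and linear speed of each of bottle_a, bottle_b, carton below 0.02 m/s); the robot touches nothing.
It fails at once if a test is touched, shifted or lifted (contact force between any of the fingers, the arm and test_blue above 0.2 N or contact force between any of the fingers, the arm and test_orange above 0.2 N or contact force between any of the fingers, the arm and test_yellow above 0.2 N or contact force between any of the fingers, the arm and test_black above 0.2 N or distance of any of window_blue, window_orange, window_yellow, window_black from where it was at the start of the episode above 0.006 m).
It fails at once if another test is pointed at (the hand comes low over its window) ((horizontal distance between the grasp point and window_orange below 0.02 m and z of the grasp point in the frame of window_orange between 0.015 and 0.064 m) or (horizontal distance between the grasp point and window_yellow below 0.02 m and z of the grasp point in the frame of window_yellow between 0.015 and 0.064 m) or (horizontal distance between the grasp point and window_black below 0.02 m and z of the grasp point in the frame of window_black between 0.015 and 0.064 m)).
It fails at once if the red key is pressed (value of joint erase above 0.002 m).
It fails at once if a bottle or the carton is shifted, lifted or tipped (distance of any of bottle_a, bottle_b, carton from where it was at the start of the episode above 0.015 m or angle between any of bottle_a, bottle_b, carton's own z axis and vertical above 0.2 rad).
It fails at once if the sharps container is struck (contact force between any of the fingers, the arm and sharps above 2 N).
It also fails if it takes over 42 s, if anything falls off the work surface, if the arm or the gripper's body presses on something with over 40 N, if the wrist force passes 120 N, or if a joint passes its speed limit or range.

### The arm

A 6-joint arm with a two-finger parallel gripper is mounted at the origin on the work surface. World frame = base frame: x ahead of the robot, y to its left, z up, the work surface at z = 0. Lengths are in mm, angles in rad, forces in N, time in s.
With the tool pointing down it reaches from about 350 to 875 mm from the base axis. Payload 4.2 kg.
Tool frame: the origin (TCP) lies at the very end of the fingers, on their centre line; the grasp point (between the pads) lies 19 mm behind it (arm.pinch_z is the distance from the TCP to the grasp point, in mm); x points along the fingers, y is the direction in which the jaws open and shut, and the axes are right-handed (so a half turn about x gives the same grasp; the last joint's range is limited). The gripper opens to 85 mm and grips with 20 to 120 N. Pads are 22 mm wide; open, the fingers measure 114 mm over their backs; the gripper's body (76 mm by 85 mm) begins 54 mm behind the grasp point. The pads swing forward as they close: fully open they stand 13 mm farther back than shut.
Start: joints at [1.451, 0.385, 0.008, 0, -1.194, -0.259], TCP at [231.095, 580.684, 231.312] pointing down, gripper open.
Joint ranges: [-3.14, 3.14], [-1.21, 2.06], [-1.07, 1.41], [-3.16, 2.05], [-2.99, -0.16], [-3.1, 3.1]. Speed limits (rad/s): [2.79, 2.79, 3.14, 3.14, 3.14, 3.14].

### API

Orientations are given as a unit quaternion [x, y, z, w].
In Python, from bench import arm gives the robot as it stands.
- The arm moves only by the tool drive_tool, never from a script. Its argument "motion" is a list of rows, each a list of 4 numbers: the shift along the tool's x, y, z in mm, then the turn about the tool's x in degrees. In form: [[dx, dy, dz, spin], ...]. A call has 1 to 10 rows; each row shifts and turns the commanded pose from where the row before left it, along the tool's axes as they then stand; what a row does not reach is not made up. A row lasts 1/12 s, in which the tool goes at most 41.7 mm and 7.16 degrees, less where a joint would pass 70% of its speed; a pose out of reach is approached as far as the arm can. A call with a gripper value outside its range is refused whole. "grip" is the finger opening in mm, from 0 to 85.4, set as the call begins (left out, the last holds). The fingers move at their own pace and stop on an object; the grip force is fixed at half the most. Time passes only in rows, so rows that do not move let the fingers close. It gives the time, the measured TCP pose, the force and the opening at its end, in the units of the state.
- arm.read_state(): the state, without advancing time (a new reading comes with each control period).
- arm.get_image(name): name is "scene" or "side" or "wrist"; returns the picture (420x560x3 uint8, red, green, blue); there is no depth.
- arm.calibration(name): a dict with "K" (3x3 intrinsics, pixels), "distortion" ([k1, k2, p1, p2, k3] as OpenCV has them; the pictures are not rectified), "eye" and "attitude" of the camera in the world; the wrist camera has in their place "T_tool_cam" (4x4, takes a point from camera to tool coordinates, whose origin is the TCP and whose axes are the tool frame's). Camera axes: x right, y up, looking along -z (the intrinsics and any distortion apply to the point x, -y, -z); pixel columns grow to the right and rows downward; lengths in mm; the calibration is good to about 2 mm. A picture is of the moment at which its call begins: read the wrist's pose just before it. calibration takes no time and is no camera call.
- arm.job_done(): hands the job in, once; it reports no verdict.
The state is a dict: "clock": time; "joints": joint angles; "joint_vel": joint speeds; "joint_efforts": joint torques, N m; "position": TCP position; "ee_rot": TCP orientation; "contact_force": force on the tool from outside, world axes, zero at the start; "wrist_torque": the same for the moment, N m; "gripper_width": finger opening in mm.
Only numpy, scipy, OpenCV 4.12 (cv2) and the standard library are available. Lean on these libraries where they do the work, as an engineer would, in place of code of your own. Each camera call takes 0.05 s, during which the arm holds its last target. There are 200 camera calls.

## Working session

There is one attempt and no reset: what is moved stays moved. The work goes in short steps, Python scripts to look and compute and a tool call to move; the robot and the scene stay as the last step left them, time stands still between calls to the robot, and variables do not carry over. Pictures are saved under pics/ and viewed, about 8 in all and at most 12, crops included, and the job is handed in when it is done.

Besides the shell and the picture viewer there is one more tool, called after "Request:" in YAML: its name, and indented under it one key for each argument. drive_tool: Moves the arm, as the interface text tells. Its arguments: {"type":"object","properties":{"motion":{"type":"array"},"grip":{"type":"number"}},"required":["motion"]}

```bash
mkdir -p pics; cat > h.py <<'E'
from bench import arm
import numpy as np, cv2
from scipy.spatial.transform import Rotation as R
def cam(name,st=None):
    c=arm.calibration(name);K=np.array(c["K"],float);d=np.array(c["distortion"],float)
    if name=="wrist":
        T=np.eye(4);T[:3,:3]=R.from_quat(st["ee_rot"]).as_matrix();T[:3,3]=st["position"]
        T=T@np.array(c["T_tool_cam"]);return K,d,T[:3,:3],T[:3,3]
    a=np.array(c["attitude"],float)
    return K,d,(a if a.shape==(3,3) else R.from_quat(a).as_matrix()),np.array(c["eye"],float)
def ray(C,uv):
    K,d,A,e=C;n=cv2.undistortPoints(np.array(uv,float).reshape(-1,1,2),K,d)[:,0]
    return np.c_[n[:,0],-n[:,1],-np.ones(len(n))]@A.T,e
def plane(C,uv,z):
    r,e=ray(C,uv);return e+r*((z-e[2])/r[:,2])[:,None]
def tri(C1,u1,C2,u2):
    a,e=ray(C1,u1);b,f=ray(C2,u2);a=a[0];b=b[0]
    t=np.linalg.lstsq(np.c_[a,-b],f-e,rcond=None)[0];p=e+a*t[0];q=f+b*t[1];return (p+q)/2,np.linalg.norm(p-q)
def shot(name,fn):
    st=arm.read_state();im=arm.get_image(name);cv2.imwrite("pics/"+fn,cv2.cvtColor(im,cv2.COLOR_RGB2BGR));return im,cam(name,st)
E
python3 - <<'E'
from h import *
ims=[]
for n in("scene","side","wrist"):
    im,C=shot(n,n+"0.png");print(n,C[3].round(),C[1]);
s=arm.read_state();print(s);print(R.from_quat(s["ee_rot"]).as_matrix().round(3));print(arm.calibration("scene")["attitude"],arm.pinch_z)
E
```

```text
scene [ 883.  466. 1063.] [-0.00175547  0.          0.          0.          0.        ]
side [-224. -992.  979.] [-0.18030209  0.          0.          0.          0.        ]
wrist [298. 553. 372.] [-0.07755491  0.          0.          0.          0.        ]
{'clock': 0.15, 'joints': array([ 1.45059097e+00,  3.85376695e-01,  6.93859939e-03, -3.46112249e-04,
       -1.19402582e+00, -2.58573108e-01]), 'joint_vel': array([ 2.90623879e-05, -2.43624579e-03,  3.62351648e-03,  1.18124937e-03,
        1.18600858e-03, -4.88674301e-04]), 'joint_efforts': array([ 2.51176829e-06, -3.92680335e+01,  1.88583398e+01,  4.18862432e+00,
       -3.41035084e-03, -1.16037015e-06]), 'position': array([230.95569323, 580.2803034 , 230.47526597]), 'ee_rot': array([-0.69438182,  0.13375957,  0.69452726,  0.1325675 ]), 'contact_force': array([ 0.53862883, -0.24889739,  1.04961393]), 'wrist_torque': array([-0.02589348,  0.01571469,  0.01822974]), 'gripper_width': 85.49328856315773}
[[-0.001 -0.37  -0.929]
 [-0.002 -0.929  0.37 ]
 [-1.     0.002 -0.   ]]
[0.08105944 0.25776651 0.91456796 0.30091732] 18.700000000000003
```

View pics/scene0.png

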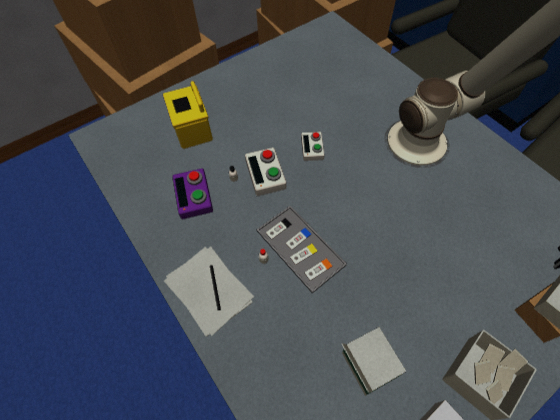

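View pics/side0.png

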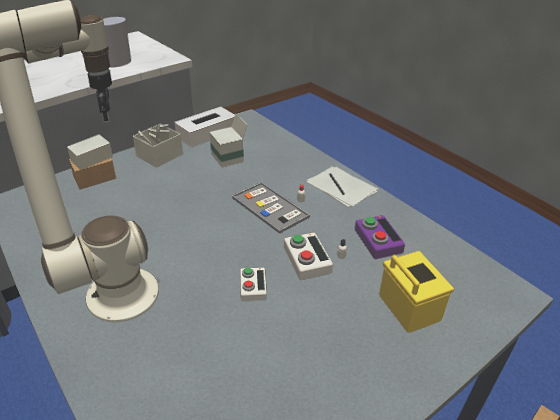

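View pics/wrist0.png

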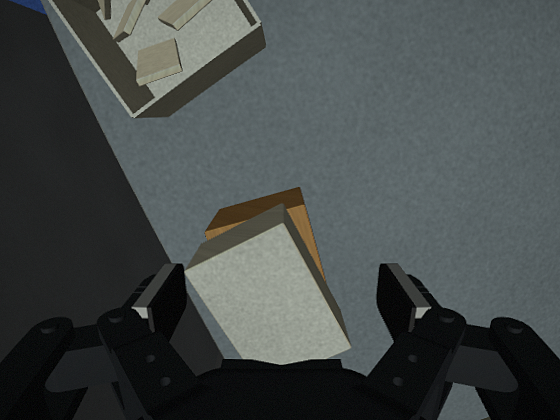

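The scene view shows the tray with tests black, blue, yellow and orange from the logger side. Blue is at about (298,238) in scene and (270,211) in side. The large white logger has its green key at about (273,173) in scene and (298,241) in side. The purple and small loggers are decoys. The wrist view shows only a box and carton below the gripper, nothing relevant.

```bash
cat > m.py <<'E'
from h import *
def blobs(im,hue,roi,smin=110,vmin=50):
    x0,y0,x1,y1=roi;h=cv2.cvtColor(im[y0:y1,x0:x1],cv2.COLOR_RGB2HSV)
    m=((abs(h[...,0].astype(int)-hue)<=12)&(h[...,1]>smin)&(h[...,2]>vmin)).astype(np.uint8)
    n,l,s,c=cv2.connectedComponentsWithStats(m)
    return sorted([(int(s[i,4]),(c[i]+[x0,y0]).round(1)) for i in range(1,n) if s[i,4]>=8],key=lambda t:-t[0])
E
python3 - <<'E'
from m import *
P={}
for n,troi,lroi in(("scene",(255,205,350,295),(240,140,292,196)),("side",(230,180,312,232),(282,228,335,280))):
    im=cv2.cvtColor(cv2.imread(f"pics/{n}0.png"),cv2.COLOR_BGR2RGB);C=cam(n)
    P[n]=dict(C=C)
    for k,hue,roi in(("blue",112,troi),("orange",10,troi),("yellow",27,troi),("green",70,lroi),("red",0,lroi)):
        b=blobs(im,hue,roi);print(n,k,b[:3])
        if b:P[n][k]=b[0][1]
    x0,y0,x1,y1=troi;h=cv2.cvtColor(im[y0:y1,x0:x1],cv2.COLOR_RGB2HSV)
    m=((h[...,1]<40)&(h[...,2]>150)).astype(np.uint8);q,l,s,c=cv2.connectedComponentsWithStats(cv2.morphologyEx(m,cv2.MORPH_CLOSE,np.ones((2,2))))
    print("white",[(s[i,4],(c[i]+[x0,y0]).round(1),plane(C,c[i]+[x0,y0],12)[0].round()) for i in range(1,q) if s[i,4]>20])
    for k,z in(("blue",12),("yellow",12),("orange",12),("green",60),("red",60)):
        if k in P[n]:print(k,plane(C,P[n][k],z)[0].round(1))
for k in("blue","yellow","orange","green","red"):
    if k in P["scene"] and k in P["side"]:print(k,tri(P["scene"]["C"],P["scene"][k],P["side"]["C"],P["side"][k]))
E
```

```text
scene blue [(54, array([305.6, 232.2]))]
scene orange [(68, array([326.2, 263.3])), (29, array([262.4, 251.4]))]
scene yellow [(62, array([311.7, 248.3]))]
scene green [(69, array([272.9, 171.5]))]
scene red [(70, array([266.8, 153.9]))]
white [(np.int32(119), array([276.7, 230.8]), array([586.,   0.,  12.])), (np.int32(121), array([296.4, 241.3]), array([560.,  62.,  12.])), (np.int32(137), array([301.5, 256.3]), array([577., 109.,  12.])), (np.int32(154), array([316.2, 271.6]), array([572., 170.,  12.]))]
blue [520.3  54.4  12. ]
yellow [538.  106.1  12. ]
orange [533.9 166.8  12. ]
green [ 489.  -153.2   60. ]
red [ 464.8 -221.    60. ]
side blue [(29, array([264.5, 212.8]))]
side orange [(33, array([248.2, 195.3])), (16, array([301.1, 186.9]))]
side yellow [(35, array([259.7, 203.5]))]
side green [(48, array([297.4, 237.7]))]
side red [(82, array([306. , 254.7]))]
white [(np.int32(81), array([259.2, 192.1]), array([577., 162.,  12.])), (np.int32(25), array([302.3, 192.7]), array([693.,  71.,  12.])), (np.int32(88), array([270.5, 200.2]), array([579., 101.,  12.])), (np.int32(93), array([274.6, 208.7]), array([562.,  54.,  12.])), (np.int32(97), array([292.7, 215. ]), array([588.,  -8.,  12.]))]
blue [522.2  55.7  12. ]
yellow [539.6 106.9  12. ]
orange [535.9 169.1  12. ]
green [ 491.1 -150.1   60. ]
red [ 463.8 -221.8   60. ]
blue (array([521.01534253,  54.68001857,  13.19508073]), np.float64(0.7975264995104361))
yellow (array([538.64837921, 106.15609095,  12.88638264]), np.float64(0.755878264179215))
orange (array([534.56888622, 167.22591965,  13.61319226]), np.float64(0.21161627106859823))
green (array([ 489.69184224, -151.97227212,   61.91228453]), np.float64(0.273329728249178))
red (array([ 464.41914942, -221.38308914,   59.37648218]), np.float64(0.23977715098479163))
```

Blue window ≈ (549,57) at height 12 and green key ≈ (490,-152,62). The keys measure 74 mm apart (72 given) and the heights agree, so I'll approach high with the fingers shut.

Request:
drive_tool:
  motion:
    - [0,24,-32,0]
    - [0,24,-32,0]
    - [0,24,-32,0]
    - [0,24,-32,0]
    - [0,24,-32,0]
    - [0,24,-32,0]
    - [0,24,-32,0]
    - [0,24,-32,0]
    - [0,24,-32,0]
    - [0,24,-32,0]
  grip: 0

```text
clock: 0.98
position: [440.1, 237.5, 231.4]
ee_rot: [-0.694, 0.133, 0.695, 0.133]
contact_force: [0.8, 0.5, 0.0]
gripper_width: 0.3
```

Request:
drive_tool:
  motion:
    - [0,24,-32,0]
    - [0,24,-32,0]
    - [0,24,-32,0]
    - [0,24,-32,0]
    - [0,16,-26,0]
    - [0,8,-10,0]
    - [0,0,0,0]
    - [0,0,0,0]
    - [0,0,0,0]
    - [0,0,0,0]

```text
clock: 1.82
position: [547.1, 68.3, 231.4]
ee_rot: [-0.695, 0.132, 0.695, 0.133]
contact_force: [1.2, 0.2, 0.1]
gripper_width: -0.0
```

```bash
python3 - <<'E'
from m import *
im,C=shot("wrist","wrist1.png");s=arm.read_state();print(s["position"],s["clock"],s["gripper_width"],s["joints"])
for k,hue in(("blue",112),("orange",10),("yellow",27),("green",70),("red",0)):
    print(k,[(a,p,plane(C,p,62 if k in("green","red") else 12.5)[0].round(1)) for a,p in blobs(im,hue,(0,0,560,420))[:3]])
E
```

```text
[547.11136909  68.36592014 231.49430264] 1.8667 -0.23335172596611448 [ 4.18272835e-01  2.59526226e-01 -1.74462519e-01 -1.66604553e-04
 -1.13659705e+00  7.75757689e-01]
blue [(398, array([300.6, 195.2]), array([523.2,  53.1,  12.5]))]
orange [(377, array([206.3, 219.7]), array([536.1, 165.1,  12.5])), (208, array([250.7,  58.6]), array([677.1,  49.4,  12.5])), (108, array([556. , 301.4]), array([ 258.3, -218.1,   12.5]))]
yellow [(404, array([252.7, 197.9]), array([540.2, 104.7,  12.5])), (325, array([206., 220.]), array([535.9, 165.6,  12.5]))]
green [(688, array([509.3, 162.3]), array([ 491.3, -153.3,   62. ])), (188, array([528.3, 296.8]), array([ 328.7, -149.6,   62. ]))]
red [(208, array([250.7,  58.6]), array([668.4,  48.3,  62. ])), (108, array([556. , 301.4]), array([ 307.2, -182.5,   62. ])), (98, array([557.1, 163.1]), array([ 471.8, -203.2,   62. ]))]
```

View pics/wrist1.png

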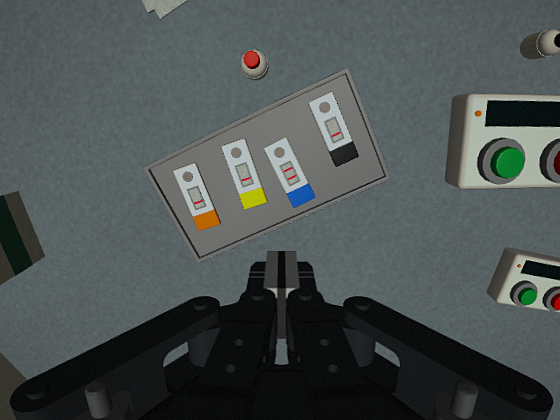

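The wrist view shows the four tests. The blue one's window is at about (289,174) with two red lines, and the others show one. The big green key is at (509,162). I'll compute the windows and the required shifts.

```bash
python3 - <<'E'
from m import *
im=cv2.cvtColor(cv2.imread("pics/wrist1.png"),cv2.COLOR_BGR2RGB);s=arm.read_state();C=cam("wrist",s)
W=plane(C,[[289.5,174],[244,175],[196.5,198],[334,130],[278.5,151],[300.6,195.2]],12);print(W.round(1))
A=R.from_quat(s["ee_rot"]).as_matrix()
w=W[0];print("well-win",np.linalg.norm(W[4]-W[0]),"end-win",np.linalg.norm(W[5]-W[0]))
for t in([w[0],w[1],32],):print((A.T@(np.array(t)-s["position"])).round(1))
print("win->key",(A.T@np.array([490.5-w[0],-152.5-w[1],0])).round(1))
print(plane(cam("scene"),[[187,92],[208,140],[178,137],[180,146]],0).round())
E
```

```text
[[550.4  56.1  12. ]
 [568.1 103.6  12. ]
 [563.8 164.7  12. ]
 [577.7  -6.   12. ]
 [578.6  58.   12. ]
 [523.1  53.1  12. ]]
well-win 28.22726221134394 end-win 27.442547692844222
[199.5  10.3  -7.6]
win->key [-1.00e-01  2.16e+02 -2.10e+01]
[[ 512. -683.    0.]
 [ 568. -433.    0.]
 [ 644. -507.    0.]
 [ 658. -467.    0.]]
```

Blue window is at (550,56), with the well and end distances about right (28 and 27 mm), and the next window is about 50 mm away. I'll line up, descend and dwell.

Request:
drive_tool:
  motion:
    - [0,10,-8,0]
    - [0,0,0,0]
    - [30,0,0,0]
    - [40,0,0,0]
    - [40,0,0,0]
    - [40,0,0,0]
    - [25,0,0,0]
    - [14,0,0,0]
    - [8,0,0,0]
    - [0,0,0,0]

```text
clock: 2.7
position: [550.4, 54.7, 32.7]
ee_rot: [-0.693, 0.134, 0.696, 0.132]
contact_force: [-0.3, 0.2, 0.4]
gripper_width: 0.1
```

Request:
drive_tool:
  motion:
    - [2,0,0,0]
    - [0,0,0,0]
    - [0,0,0,0]
    - [0,0,0,0]
    - [0,0,0,0]
    - [0,0,0,0]
    - [0,0,0,0]
    - [0,0,0,0]
    - [0,0,0,0]
    - [0,0,0,0]

```text
clock: 3.53
position: [551.4, 55.0, 32.3]
ee_rot: [-0.694, 0.133, 0.694, 0.133]
contact_force: [-0.4, 0.3, 0.5]
gripper_width: -0.3
```

```bash
python3 - <<'E'
from m import *
shot("wrist","wrist2.png");print(arm.read_state()["position"])
E
```

```text
[551.38826899  54.96303926  32.29251393]
```

View pics/wrist2.png

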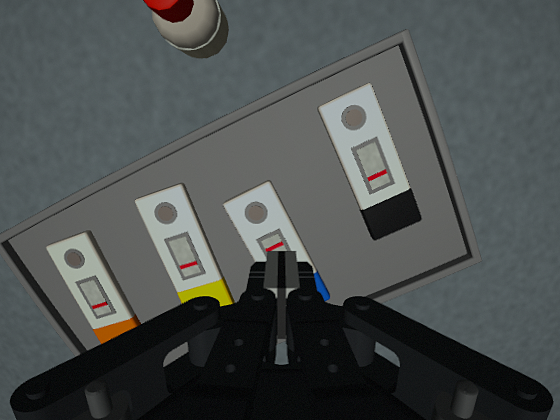

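The shut fingertips, at about (282,252) in the image, stand over the blue test's window, clear of the rest. I'll finish the dwell, rise and cross to the key.

Request:
drive_tool:
  motion:
    - [0,0,0,0]
    - [0,0,0,0]
    - [0,0,0,0]
    - [0,0,0,0]
    - [0,0,0,0]
    - [0,0,0,0]
    - [0,0,0,0]
    - [0,0,0,0]
    - [0,0,0,0]
    - [0,0,0,0]

```text
clock: 4.42
position: [551.4, 55.0, 32.3]
ee_rot: [0.694, -0.133, -0.694, -0.133]
contact_force: [-0.9, 0.8, 0.9]
gripper_width: -0.5
```

Request:
drive_tool:
  motion:
    - [0,0,0,0]
    - [0,0,0,0]
    - [0,0,0,0]
    - [0,0,0,0]
    - [0,0,0,0]
    - [0,0,0,0]
    - [0,0,0,0]
    - [0,0,0,0]
    - [0,0,0,0]
    - [0,0,0,0]

```text
clock: 5.25
position: [551.4, 55.0, 32.3]
ee_rot: [-0.694, 0.133, 0.694, 0.133]
contact_force: [-0.1, -0.1, 0.1]
gripper_width: -0.3
```

Request:
drive_tool:
  motion:
    - [-25,0,0,0]
    - [-40,0,0,0]
    - [-33,0,0,0]
    - [0,36,-3,0]
    - [0,40,-4,0]
    - [0,40,-4,0]
    - [0,40,-4,0]
    - [0,35,-4,0]
    - [0,24,-2,0]
    - [0,0,0,0]

```text
clock: 6.08
position: [489.5, -155.8, 130.3]
ee_rot: [-0.694, 0.135, 0.694, 0.135]
contact_force: [-0.4, 0.1, 0.4]
gripper_width: -0.1
```

Request:
drive_tool:
  motion:
    - [0,0,0,0]
    - [0,0,0,0]
    - [0,0,0,0]
    - [0,0,0,0]

```text
clock: 6.42
position: [491.8, -151.6, 130.3]
ee_rot: [0.695, -0.133, -0.695, -0.133]
contact_force: [0.2, -0.2, 0.5]
gripper_width: -0.0
```

```bash
python3 - <<'E'
from m import *
im,C=shot("wrist","wrist3.png");s=arm.read_state();print(s["position"],s["contact_force"])
for k,h in(("green",70),("red",0)):print(k,[(a,p,plane(C,p,62)[0].round(1)) for a,p in blobs(im,h,(0,0,560,420))[:2]])
print((R.from_quat(s["ee_rot"]).as_matrix().T@(np.array([490.5,-152.5,62])-s["position"])).round(1))
E
```

```text
[ 491.77808939 -151.64755932  130.29576483] [ 0.29408978 -0.38922711  0.08647167]
green [(1546, array([285.5, 223.1]), array([ 491.6, -155.7,   62. ]))]
red [(1668, array([388.5, 219.4]), array([ 468.2, -221.6,   62. ])), (12, array([ 81.8, 179.3]), array([570.3, -40.1,  62. ]))]
[68.3  1.3  0.9]
```

View pics/wrist3.png

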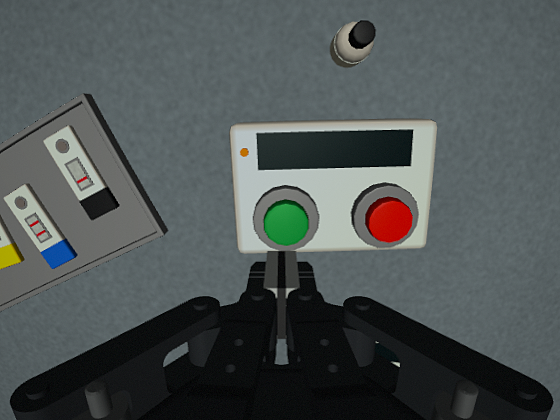

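The green key at (286,223) is right below the fingertips and the red key at (389,220) is about 70 mm away, clear. I'll press with small steps.

Request:
drive_tool:
  motion:
    - [0,2,0,0]
    - [25,0,0,0]
    - [25,0,0,0]
    - [12,0,0,0]
    - [4,0,0,0]
    - [2,0,0,0]
    - [2,0,0,0]
    - [0,0,0,0]
    - [0,0,0,0]
    - [0,0,0,0]

```text
clock: 7.3
position: [491.1, -154.4, 61.2]
ee_rot: [0.695, -0.133, -0.694, -0.133]
contact_force: [-1.3, 1.2, 2.2]
gripper_width: -0.1
```

Request:
drive_tool:
  motion:
    - [1,0,0,0]
    - [1,0,0,0]
    - [1,0,0,0]
    - [0,0,0,0]
    - [0,0,0,0]
    - [0,0,0,0]

```text
clock: 7.8
position: [491.2, -154.4, 57.6]
ee_rot: [0.695, -0.133, -0.694, -0.133]
contact_force: [-0.3, 1.7, 4.3]
gripper_width: 0.2
```

Contact builds as the spring says: about 2 N near 61 mm and 4.3 N at 57.6 mm. Pressing on to the stop.

Request:
drive_tool:
  motion:
    - [1,0,0,0]
    - [1,0,0,0]
    - [1,0,0,0]
    - [0,0,0,0]
    - [0,0,0,0]
    - [0,0,0,0]

```text
clock: 8.3
position: [491.2, -154.4, 55.9]
ee_rot: [0.695, -0.133, -0.694, -0.133]
contact_force: [-3.4, 1.9, 14.9]
gripper_width: -0.1
```

The force jumped to 15 N at 55.9 mm, so the key is on its stop. Releasing.

Request:
drive_tool:
  motion:
    - [-5,0,0,0]
    - [-15,0,0,0]
    - [-35,0,0,0]
    - [-35,0,0,0]
    - [-20,0,0,0]
    - [0,0,0,0]
    - [0,0,0,0]
    - [0,0,0,0]
    - [0,0,0,0]
    - [0,0,0,0]

```text
clock: 9.13
position: [489.8, -154.4, 162.7]
ee_rot: [-0.693, 0.133, 0.696, 0.133]
contact_force: [0.8, -1.7, -0.4]
gripper_width: -0.2
```

```bash
python3 - <<'E'
from m import *
im,C=shot("wrist","wrist4.png");s=arm.read_state();print(s["position"],s["contact_force"])
for k,h in(("green",70),("red",0)):print(k,[(a,p,plane(C,p,62)[0].round(1)) for a,p in blobs(im,h,(0,0,560,420))[:2]])
im,C=shot("side","side4.png");o=cv2.cvtColor(cv2.imread("pics/side0.png"),cv2.COLOR_BGR2RGB)
for k,h,r in(("blue",112,(230,180,312,232)),("yellow",27,(230,180,312,232)),("green",70,(282,228,335,280)),("red",0,(282,228,335,280))):print(k,blobs(o,h,r)[:1],blobs(im,h,r)[:1])
E
```

```text
[ 490.0009422  -154.40386406  162.9741872 ] [0.53536638 1.05466843 0.68565906]
green [(1204, array([280.8, 208.5]), array([ 491.2, -155.8,   62. ]))]
red [(1289, array([371.7, 205.1]), array([ 467.7, -221.9,   62. ])), (40, array([396.6, 362.1]), array([ 314.2, -200.4,   62. ]))]
blue [(29, array([264.5, 212.8]))] [(30, array([264.6, 212.9]))]
yellow [(35, array([259.7, 203.5]))] [(35, array([259.7, 203.5]))]
green [(48, array([297.4, 237.7]))] [(49, array([297.4, 237.7]))]
red [(82, array([306. , 254.7]))] [(82, array([306. , 254.7]))]
```

View pics/wrist4.png

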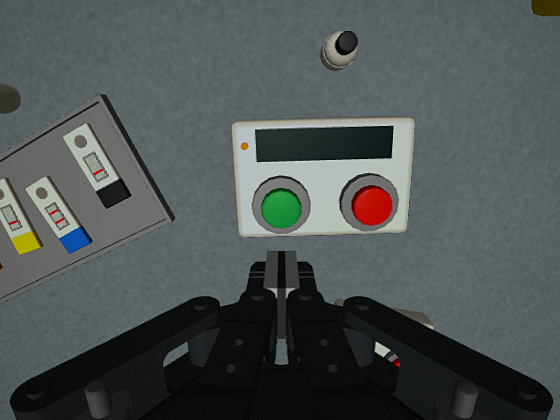

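The green key (281,208) and red key (372,205) both stand up, and the tests and the black-capped bottle are in place. In the side view nothing I checked has moved.

```bash
python3 -c "
from bench import arm
print(arm.job_done())"
```

```text
the job is handed in; nothing more can be done
None
```

The job is done and handed in; no verdict was reported.

- **Pointing:** The closed fingertips were held about 20 mm above the blue test's two-line window, measured at (550, 56). They stayed there about 2.5 s, 1–2 mm off centre, with no sign of contact.
- **Key press:** I pressed the large white logger's green key. The force rose to about 4 N and then jumped to 15 N at a height of 55.9 mm, which is the stop (6 mm of travel). I then let it up and pulled back about 100 mm above it.
- **Last checks:** In the side view, the blue and yellow tests and both keys were within 0.1 px of where they started. The wrist picture shows both keys up and the black-capped bottle upright.
- **Not re-measured:** I did not check the orange and black tests, the red-capped bottle or the carton again. The arm stayed well above the carton, and no unexpected force showed at any of the readings.
- **Disagreements:** The views differed by about 2–4 mm for the keys and up to 6 mm for the windows. The key spacing came out at 70–74 mm (72 given) and the window-to-well distance at 28 mm (26 given).

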